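# Stand a brake pad up in the inspection stand

## Robot

A 6-joint arm with a two-finger parallel gripper is mounted at the origin on the work surface. World frame = base frame: x ahead of the robot, y to its left, z up, the work surface at z = 0. Lengths are in mm, angles in rad, forces in N, time in s.
With the tool pointing down it reaches from about 350 to 975 mm from the base axis. Payload 7.1 kg.
Tool frame: the origin (TCP) lies midway between the tips of the shut fingers; the grasp point (between the pads) lies 19 mm behind it; z points along the fingers, y is the line along which they close (so a half turn about z gives the same grasp; the last joint's range is limited). The gripper opens to 88 mm and grips with 3 to 60 N. Pads are 20 mm wide; open, the fingers measure 115 mm over their backs; the gripper's body (75 mm by 178 mm) begins 61 mm behind the grasp point.
Start: joints at [-0.019, 0.423, 1.63, -0, 1.089, -0.019], TCP at [624.984, 0.026, 222.675] pointing down, gripper open.
Joint ranges: [-3, 3], [-0.9, 2.11], [0.09, 2.58], [-1.31, 4.45], [0.11, 2.69], [-2.54, 2.54]. Speed limits (rad/s): [2.39, 2.39, 3.01, 3.14, 3.14, 3.14].

## Interface

Orientations are given as a rotation vector (axis times angle).
In Python, from workcell import get_obs, get_image, camera_params, close_job gives the robot as it stands.
- The arm moves only by the shell command python3 -m creep 'ROWS' [OPENING]. ROWS is a JSON object of lists of equal length, an entry for each row: "delta_pos": the shift along the tool's x, y, z in m, a list of three; "twist": the turn, a rotation vector about the tool's x, y, z in degrees, a list of three. A call has 1 to 20 rows; each row shifts and turns the commanded pose from where the row before left it, along the tool's axes as they then stand; what a row does not reach is not made up. A row lasts 1/12 s, in which the tool goes at most 41.7 mm and 7.16 degrees, less where a joint would pass 70% of its speed; a pose out of reach is approached as far as the arm can. A call with a gripper value outside its range is refused whole. OPENING is the opening, from 0 (shut) to 1 (fully open), set as the call begins (- or left out, the last holds). The fingers move at their own pace and stop on an object; the grip force is fixed at half the most. Time passes only in rows, so rows that do not move let the fingers close. It gives the time, the measured TCP pose, the force, the opening and the grip force at its end, in the units of the state.
- get_obs(): the state, without advancing time (a new reading comes with each control period).
- get_image(name): name is "scene" or "side" or "wrist"; returns (picture, depth): 480x640x3 uint8, red, green, blue; 480x640 float32, mm along the optical axis (not along the pixel's ray), 0 where there is no reading.
- camera_params(name): a dict with "camera_matrix" (3x3 intrinsics, pixels), "extrinsics" (4x4, takes a point from camera to world coordinates). Camera axes: x right, y down, z forward; pixel columns grow to the right and rows downward; lengths in mm; the calibration is good to about 2 mm. A picture is of the moment at which its call begins: read the wrist's pose just before it. camera_params takes no time and is no camera call; for the wrist camera it gives the pose at the moment of the call.
- close_job(): hands the job in; it is judged then, once.
The state is a dict: "t": time; "qpos": joint angles; "qvel": joint speeds; "joint_torque": joint torques, N m; "ee_pos": TCP position; "orientation": TCP orientation; "ft_force": force on the tool from outside, world axes, zero at the start; "moment": the same for the moment, N m; "width": finger opening in mm; "grasp_force": force on a finger pad.
Only numpy, scipy, OpenCV 4.12 (cv2) and the standard library are available. Lean on these libraries where they do the work, as an engineer would, in place of code of your own. Each camera call takes 0.05 s, during which the arm holds its last target. There are 200 camera calls.

## Task

The brake pad is lying back on the sloped rest of the inspection stand. Tip it up so that it stands upright in the slot, slide it along the slot until it is fully home against the end stop, and then swing the keeper arm all the way closed over the top of it. Leave the other things on the bench where they are.

Things in the scene. Friction and masses are not known exactly. Their poses are not given: they have to be found in the camera images.
- stand: Fixed inspection stand: grey base 120 x 270 x 15 mm with aluminium fittings. Origin: on the bench, under the slot-side face of its back plate, at mid-width of a pad that is home. x across the slot, away from the sloped rest; y along the slot to the end stop; z up. A keeper post (radius 9 mm, up to z = 86 mm) stands at x = -8.5, y = +97 mm. Other sizes: see the points.
- slot (a point): Middle of the slot's floor (z = 15 mm) in the stand's axes, mid-width of a home pad. The slot is 20 mm wide in x, between a front lip 8 mm high and a back plate 8 mm thick and 28 mm high; both run along y from -125 to +60 mm of here.
- rest_top (a point): Middle of the top edge of the sloped rest: a sheet that rises from the front lip towards -x at 55 deg from horizontal, top edge 36 mm to -x of the stand's origin and 45 mm above the bench, as long as the slot.
- end_stop (a point): Centre of the face of the end stop, a dark block across the slot's +y end, 60 mm along y from the stand's origin, 22 mm wide, its top at z = 55 mm.
- pad: The brake pad: 120 mm wide (y), 68 high (z), 17 thick (x: steel backing at -x, dark lining at +x), 0.4 kg. Origin: middle of its bottom edge, mid-thickness; z to its top edge. Starts back on the rest, foot in the slot, leaning 35 deg to the stand's -x, overhanging the rest by 30 mm; its back's top edge at stand x = -53, z = 71 mm. Home: origin at x = -8.5 to -11.5, y = 0, z = 15 mm.
- keeper (a joint): Angle (rad) of the keeper, a flat steel arm (85 long, 16 wide, 8 mm thick, underside at z = 87 mm) swinging level about the post beyond the end stop. 0 = closed (hard stop): it reaches to the stand's -y, over the top of a standing pad. Grows to 2.0 as it opens towards +x (1.57 = pointing along +x). It stays where it is left.
- keeper_pin (a point): Centre of the top of the keeper arm's upright round pin (12 mm diameter, 18 mm high above the arm, top at z = 113.5 mm), 77 mm from the post's axis: push or hook it here.
- spare_pad: Bystander: another pad of the same size lying flat on the bench just beyond the stand, lining up, 17 mm high. Origin: centre of its underside.
- socket: Bystander: steel socket, 32 mm diameter, 40 mm high, standing on the bench near the stand's -y end. Origin: centre of its underside.
- wrench: Bystander: steel wrench 200 mm long, lying on the bench. Origin: its underside at mid-length.
- screwdriver: Bystander: screwdriver 200 mm long, lying on the bench. Origin: its underside.
- spray_can: Bystander: spray can, 60 mm diameter, 150 mm high. Origin: centre of its underside.
- grease_jar: Bystander: jar, 72 mm diameter, 75 mm high. Origin: centre of its underside.
- hub_nut: Bystander: round steel hub nut, 52 mm diameter, 22 mm high. Origin: centre of its underside.
Things that resemble listed ones, but are neither listed nor needed, are in the scene too. Leave any white look-alike of the pad alone.

How it is judged (in metres and radians):
On the way:
1. the pad stands upright with its foot down in the slot, the keeper still open (angle between pad's own z axis and vertical below 0.1 rad and x of pad in the frame of stand between -0.0145 and -0.0055 m and z of pad in the frame of stand between 0.012 and 0.018 m and value of joint keeper above 0.5 rad), for 0.2 s.
At the end, for the whole second after the job is handed in: The pad stands upright (within 0.1 rad) with its foot down on the slot's floor (within 3 mm) between lip and back plate, its edge within 4 mm of the end stop, the keeper arm closed over it (within 0.1 rad), and the pad at rest (angle between pad's own z axis and vertical below 0.1 rad and x of pad in the frame of stand between -0.0145 and -0.0055 m and z of pad in the frame of stand between 0.012 and 0.018 m and y of pad in the frame of stand between -0.004 and 0.004 m and value of joint keeper below 0.1 rad and linear speed of pad below 0.02 m/s); the robot touches nothing.
It fails at once if another thing on the bench is pushed more than 30 mm from its place (distance of any of spare_pad, socket, wrench, screwdriver, spray_can, grease_jar, hub_nut from where it was at the start of the episode above 0.03 m).
It also fails if it takes over 58 s, if anything falls off the work surface, if the arm or the gripper's body presses on something with over 40 N, if the wrist force passes 120 N, or if a joint passes its speed limit or range.

## Working session

There is one attempt and no reset: what is moved stays moved. The work goes in short steps, Python scripts to look and compute and a shell command to move; the robot and the scene stay as the last step left them, time stands still between calls to the robot, and variables do not carry over. Pictures are saved under pics/ and viewed, at most 10 in all, crops included, and the job is handed in when it is done.

```bash
mkdir -p pics; ls; cat > h.py <<'E'
import numpy as np, cv2
from workcell import *
from scipy.spatial.transform import Rotation as R
def shot(n,f):
    p=camera_params(n); im,d=get_image(n); np.savez(f'pics/{f}.npz',im=im,d=d,K=p['camera_matrix'],T=p['extrinsics'])
    cv2.imwrite(f'pics/{f}.png',im[:,:,::-1]); return im,d,p
def load(f): return np.load(f'pics/{f}.npz')
def ray(s,u,v):
    K,T=np.array(s['K']),np.array(s['T']); r=T[:3,:3]@np.linalg.inv(K)@[u,v,1]; return T[:3,3],r
def onplane(s,u,v,z):
    o,r=ray(s,u,v); return o+r*(z-o[2])/r[2]
def dp(s,u,v):
    o,r=ray(s,u,v); return o+r*np.median(s['d'][int(v)-1:int(v)+2,int(u)-1:int(u)+2])
def tri(s1,p1,s2,p2):
    A=np.zeros((3,3));b=np.zeros(3);L=[]
    for s,p in((s1,p1),(s2,p2)):
        o,r=ray(s,*p);r=r/np.linalg.norm(r);M=np.eye(3)-np.outer(r,r);A+=M;b+=M@o;L.append((o,M))
    x=np.linalg.solve(A,b);return x,[np.linalg.norm(M@(x-o)) for o,M in L]
E
python3 - <<'E'
from h import *
for n in('scene','side'):
    shot(n,n+'0')
o=get_obs();print(o['t'],o['ee_pos'],o['orientation'],o['width'],o['ft_force'])
E
```

```text
pics
0.1 [6.24513454e+02 3.45158960e-02 2.21994618e+02] [-2.22078739e+00 -2.22073037e+00  1.46694975e-03] 87.67570232371511 [-1.05914595 -0.26303099  0.7652151 ]
```

View pics/scene0.png

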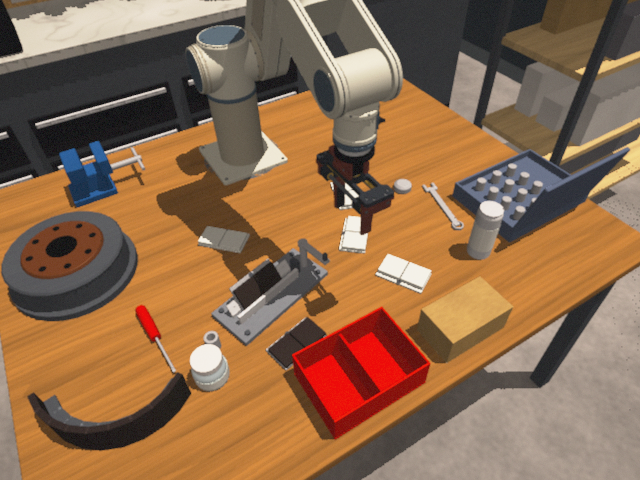

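View pics/side0.png

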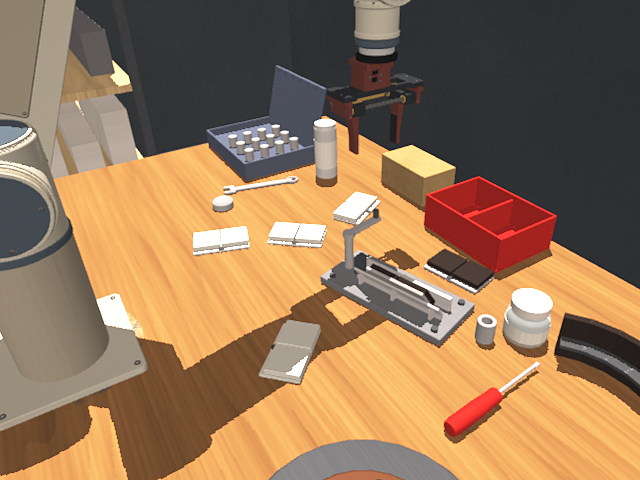

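Both views show the stand at scene (270,293) / side (398,292). Its keeper post is at scene (303,255) / side (350,250). 

Candidates for the pad:
- Dark pad leaning on the stand: scene (257,284).
- Dark pad lying flat: scene (297,342). This is the spare.
- White or grey look-alikes lying flat: scene (222,239), (354,234), (404,272), (340,195).

I choose the one on the stand and check it in a close crop.

```bash
python3 - <<'E'
from h import *
a=load('scene0')['im'][225:345,200:340];b=load('side0')['im'][195:345,310:485]
a=cv2.resize(a,(560,480),interpolation=2)
b=cv2.resize(b,(560,480),interpolation=2)
cv2.imwrite('pics/c1.png',np.hstack([cv2.resize(a,(400,343)),cv2.resize(b,(400,343))])[:,:,::-1])
for n in('scene0','side0'):
    T=load(n)['T'];print(n,T[:3,3].round(0),T[:3,2].round(2))
s=load('scene0')
for u,v in((257,284),(297,342),(303,255),(211,338)):print(u,v,dp(s,u,v).round(0))
E
```

```text
scene0 [1218. -413.  909.] [-0.6   0.35 -0.72]
side0 [  74. -762.  622.] [ 0.43  0.73 -0.53]
257 284 [ 546. -204.   57.]
297 342 [ 706. -191.   18.]
303 255 [526. -72.  59.]
211 338 [ 599. -346.   20.]
```

View pics/c1.png

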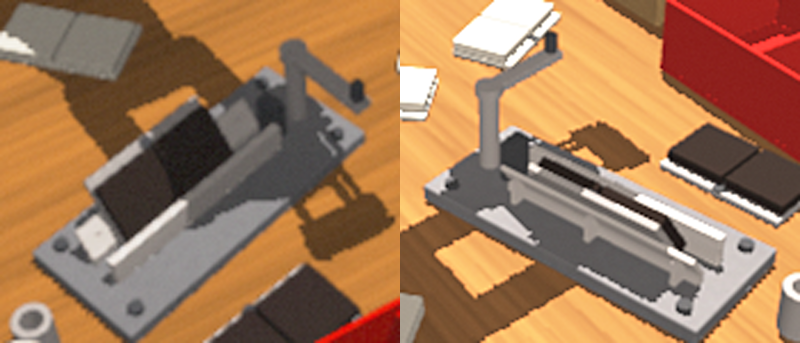

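The crop confirms it: the dark pad leans on the stand's sloped rest on the robot's side, the keeper is open, and the pin is dark at scene (325,257). The spare lies flat beyond the stand. Next I get a rough stand frame and the wrist camera offset.

```bash
python3 - <<'E'
from h import *
s=load('scene0')
a=onplane(s,239.2,319.5,43);b=onplane(s,298.7,270.5,43);print('plate',a.round(0),b.round(0),np.degrees(np.arctan2(-(b-a)[0],(b-a)[1])))
for u,v in((211.5,313),(249,338),(327,271)):print('basecorner',onplane(s,u,v,15).round(0))
print('pin',onplane(s,325,255,113).round(0))
d=load('side0');print(tri(s,(325,255),d,(376,211)))
p=camera_params('wrist');print(np.array(p['camera_matrix']).round(0),np.array(p['extrinsics']).round(2))
E
```

```text
plate [ 604. -277.   43.] [551. -99.  43.] 16.35189062747805
basecorner [ 533. -320.   15.]
basecorner [ 640. -275.   15.]
basecorner [568. -30.  15.]
pin [597. -51. 113.]
(array([595.42060454, -51.04607299, 109.96657315]), [np.float64(1.0928969508731163), np.float64(1.0928969508730633)])
[[363.   0. 320.]
 [  0. 363. 240.]
 [  0.   0.   1.]] [[ 1.0000e+00  0.0000e+00 -0.0000e+00  6.2415e+02]
 [ 0.0000e+00 -9.5000e-01 -3.0000e-01  8.3770e+01]
 [-0.0000e+00  3.0000e-01 -9.5000e-01  3.8432e+02]
 [ 0.0000e+00  0.0000e+00  0.0000e+00  1.0000e+00]]
```

```bash
python3 -m creep '{"delta_pos":[[-0.03,-0.01,0],[-0.03,-0.01,0],[-0.03,-0.01,0],[-0.03,-0.01,0],[0,0,0],[0,0,0],[0,0,0],[0,0,0],[0,0,0]],"twist":[[0,0,0],[0,0,0],[0,0,0],[0,0,0],[0,0,-5.5],[0,0,-5.5],[0,0,-5],[0,0,0],[0,0,0]]}' && python3 -c "
from h import *
shot('wrist','w1')"
python3 -m creep '{"delta_pos":[[-0.03,0,0],[-0.03,0,0],[-0.02,0,0],[0,0,0],[0,0,0]],"twist":[[0,0,0],[0,0,0],[0,0,0],[0,0,0],[0,0,0]]}' && python3 -c "
from h import *
shot('wrist','w2')
a=load('w1')['im'];b=load('w2')['im'];cv2.imwrite('pics/ww.png',np.vstack([cv2.resize(a,(400,300),interpolation=3),cv2.resize(b,(400,300),interpolation=3)])[:,:,::-1])"
```

```text
t: 0.85
ee_pos: [584.8, -120.0, 222.4]
orientation: [-1.894, -2.506, 0.0]
ft_force: [-0.6, 0.1, 0.0]
width: 87.9
grasp_force: 0.0
t: 1.32
ee_pos: [606.9, -197.3, 222.2]
orientation: [-1.894, -2.506, -0.0]
ft_force: [0.6, 0.2, -0.9]
width: 87.8
grasp_force: 0.0
```

View pics/w1.png

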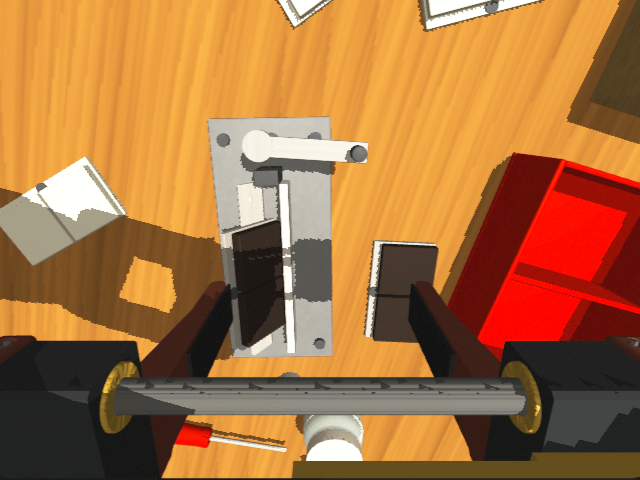

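View pics/w2.png

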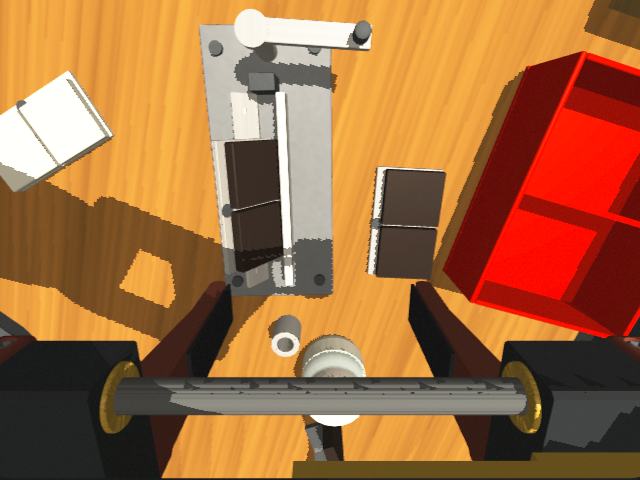

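The wrist pictures show three main features:
- **Back plate top strip:** w2 (277–285,93) to (285–294,285), and w1 (279–288,184) to (288–297,352).
- **Pin and post:** the pin is at w1 (360,152) / w2 (363,31), and the post at w1 (257,145) / w2 (251,28).
- **Pad:** its dark face spans w2 (225–280,140–272), with the light backing edge on its left.

Next I triangulate these and fit the frame.

```bash
cat >> h.py <<'E'
def cloud(s):
    v,u=np.mgrid[:480,:640];K,T=np.array(s['K']),np.array(s['T'])
    P=np.stack([(u-K[0,2])/K[0,0],(v-K[1,2])/K[1,1],np.ones_like(u,float)],-1)*s['d'][...,None]
    return P@T[:3,:3].T+T[:3,3]
E
python3 - <<'E'
from h import *
a,b=load('w1'),load('w2')
for n,p,q in(('pin',(360,152),(363,31)),('post',(257,145),(251,28)),('pl far R',(288,184),(285,93)),('pl near R',(297,352),(294,285))):
    x,r=tri(a,p,b,q);print(n,x.round(1),np.round(r,1))
C=cloud(b)
L=[]
for v in range(100,280,4):
    row=C[v];im=b['im'][v].astype(int)
    us=[u for u in range(268,300) if im[u].min()>200 and 38<row[u][2]<50]
    if us: L.append((v,us[0],us[-1]+1,*row[us].mean(0)))
L=np.array(L);print(len(L),L[:,5].mean(),L[::6].round(1))
for nm,c in(('L',1),('R',2)):
    P=np.array([onplane(b,l[c]-.5,l[0],43) for l in L]);vx,vy,x0,y0=cv2.fitLine(P[:,:2].astype(np.float32),cv2.DIST_HUBER,0,.01,.01).ravel()
    print(nm,np.degrees(np.arctan2(vy,vx)),x0,y0)
E
```

```text
pin [594.9 -48.7 105.7] [0.2 0.2]
post [518.1 -65.9  94. ] [0.1 0.1]
pl far R [546.1 -97.8  39.9] [0.2 0.2]
pl near R [ 600.9 -273.7   41.3] [0.7 0.7]
42 43.22003343943098 [[ 100.   276.   285.   543.5 -104.8   43.2]
 [ 124.   278.   286.   549.6 -124.    43.2]
 [ 148.   279.   287.   555.6 -144.    43.2]
 [ 172.   280.   288.   561.8 -164.7   43.7]
 [ 196.   281.   289.   568.2 -186.4   43.1]
 [ 220.   283.   290.   575.4 -208.7   43.3]
 [ 244.   284.   291.   582.3 -232.1   43.3]]
L -73.14721 561.0287 -174.68788
R -73.090546 564.1142 -159.05128
```

```bash
cat >> h.py <<'E'
yaw=np.radians(16.88);XD=np.array([np.cos(yaw),np.sin(yaw),0]);YD=np.array([-np.sin(yaw),np.cos(yaw),0]);O=np.array([553.5,-156.5,0])
def st(P): Q=np.asarray(P)-O; return np.stack([Q@XD,Q@YD,Q[...,2]],-1)
E
python3 - <<'E'
from h import *
a,b=load('w1'),load('w2')
for s,f,n in((a,(284,184),(292.5,352)),(b,(281,93),(290,285.5))):
    print('plate ends',st(onplane(s,*f,43)).round(1),st(onplane(s,*n,43)).round(1))
for nm,s in(('a',a),('b',b)):
    S=st(cloud(s));x,y,z=S[...,0],S[...,1],S[...,2]
    m=(x>-30)&(x<10)&(y>55)&(y<85)&(z>52)&(z<58);print(nm,'stop',m.sum(),np.percentile(S[m],[2,50,98],axis=0).round(1))
    m=(x>-70)&(x<-3)&(y<58)&(y>-140)&(z>47)&(z<90)
    P=S[m];print('pad',m.sum(),np.percentile(P,[.5,50,99.5],axis=0).round(1))
    dk=s['im'].max(-1)<90;Q=S[m&dk&(y<20)];c=Q.mean(0);n=np.linalg.svd(Q-c)[2][2];print('lining',len(Q),c.round(1),n.round(3),np.percentile(Q,[1,99],axis=0).round(1))
    m=(z>99)&(z<118)&(np.abs(y-90)<60)&(x>30)&(x<100);print('pin',np.median(S[m],0).round(1))
E
```

```text
plate ends [ 6.6 58.8 43. ] [   7.3 -124.6   43. ]
plate ends [ 6.6 58.1 43. ] [   6.7 -125.7   43. ]
a stop 391 [[-18.5  59.9  53.4]
 [ -7.9  67.   55.2]
 [  2.7  73.4  56.6]]
pad 4777 [[-50.1 -97.5  47.3]
 [-30.1 -30.4  68.1]
 [-13.5  20.2  74.6]]
lining 3709 [-27.1 -35.2  63.4] [-0.718 -0.001 -0.696] [[-43.1 -95.2  47.4]
 [-13.7  18.7  74. ]]
pin [ 69.4  90.9 113.3]
b stop 475 [[-18.8  59.6  53.5]
 [ -8.1  66.4  55.2]
 [  2.5  72.9  57. ]]
pad 5984 [[-50.4 -97.6  47.2]
 [-30.9 -33.8  68.6]
 [-13.6  19.8  75. ]]
lining 4349 [-26.8 -36.6  63.3] [ 0.732 -0.002  0.681] [[-41.3 -96.3  47.3]
 [-13.7  17.7  74.1]]
pin [ 69.2  89.  113.3]
```

```bash
sed -i 's/O=np.array(\[553.5,-156.5,0\])/O=np.array([555.8,-156.4,0])/' h.py; python3 - <<'E'
from h import *
for f in('w1','w2','scene0'):
    S=st(cloud(load(f)));x,y,z=S[...,0],S[...,1],S[...,2]
    m=(x>-75)&(x<2)&(abs(y+60)<15)&(z>20)&(z<95);P=S[m]
    e=np.arange(-58,0,4);print(f,[(int(k),round(float(np.median(P[abs(P[:,0]-k)<2,2])),1)) for k in e if (abs(P[:,0]-k)<2).sum()>3])
    q=P[(P[:,2]>35)&(P[:,2]<66)&(P[:,0]>-32)];print(np.polyfit(q[:,2],q[:,0],1))
E
```

```text
w1 [(-50, 73.4), (-46, 70.5), (-42, 69.0), (-38, 71.9), (-34, 72.5), (-30, 67.2), (-26, 61.6), (-22, 55.9), (-18, 50.1), (-14, 44.2), (-10, 38.5), (-6, 33.1), (-2, 28.9)]
[-0.79319277 22.78879496]
w2 [(-54, 71.5), (-50, 73.2), (-46, 71.0), (-42, 68.9), (-38, 71.8), (-34, 72.4), (-30, 67.0), (-26, 61.3), (-22, 55.7), (-18, 50.0), (-14, 44.3), (-10, 38.3), (-6, 32.9), (-2, 29.0)]
[-0.80340132 23.30643805]
scene0 [(-54, 72.8), (-50, 73.7), (-46, 71.7), (-42, 71.3), (-38, 73.2), (-34, 71.6), (-30, 65.1), (-26, 58.2), (-22, 54.6), (-18, 48.3), (-14, 42.3), (-10, 37.7), (-2, 43.0)]
[-0.79714341 21.81903303]
```

```bash
cat >> h.py <<'E'
def rep(target=None):
    o=get_obs();p=np.array(o['ee_pos']);r=R.from_rotvec(o['orientation']).as_matrix()
    B=np.c_[XD,YD,[0,0,1]];print('t',round(o['t'],2),'stand',st(p).round(1),'F',np.round(o['ft_force'],1),'w',round(o['width'],1),'g',round(o['grasp_force'],1));print('toolx,y,z in stand\n',(B.T@r).T.round(3))
    if target is not None: print('tool delta mm',(r.T@(O+B@np.array(target,float)-p)).round(1))
E
python3 -m creep '{"delta_pos":[[0.004,-0.026,0.029],[0.004,-0.026,0.029],[0.004,-0.026,0.029],[0.004,-0.026,0.029],[0,0,0],[0,0,0],[0,0,0],[0,0,0],[0,0,0],[0,0,0],[0,0,0],[0,0,0]],"twist":[[0,0,0],[0,0,0],[0,0,0],[0,0,-0.9],[-7,0,0],[-7,0,0],[-7,0,0],[-7,0,0],[-7,0,0],[0,0,0],[0,0,0],[0,0,0]]}' 0.55; python3 -c "
from h import *
rep([-66.7,-38.3,105.3]);rep([-32.3,-38.3,56.2])"
```

```text
t: 2.37
ee_pos: [503.3, -202.9, 105.3]
orientation: [1.693, 2.302, 0.526]
ft_force: [-0.7, 0.4, 0.0]
width: 48.6
grasp_force: 0.0
t 2.37 stand [-63.7 -29.3 105.3] F [-0.7  0.4  0. ] w 48.6 g 0.0
toolx,y,z in stand
 [[-0.013  1.     0.023]
 [ 0.908  0.003  0.419]
 [ 0.419  0.026 -0.908]]
tool delta mm [-9.  -2.8 -1.5]
t 2.37 stand [-63.7 -29.3 105.3] F [-0.7  0.4  0. ] w 48.6 g 0.0
toolx,y,z in stand
 [[-0.013  1.     0.023]
 [ 0.908  0.003  0.419]
 [ 0.419  0.026 -0.908]]
tool delta mm [-10.6   7.9  57.5]
```

```bash
python3 -c "
from h import *
print(np.round(get_obs()['qpos'],3))"
python3 -m creep '{"delta_pos":[[0,0,0],[0,0,0],[0,0,0],[0,0,0],[0,0,0],[0,0,0]],"twist":[[-3,0,0],[-3,0,0],[-3,0,0],[0,0,0],[0,0,0],[0,0,0]]}';python3 -c "
from h import *
print(np.round(get_obs()['qpos'],3));rep([-66.7,-38.3,105.3])"
```

```text
[-0.603  0.428  2.087  0.796  0.502 -1.59 ]
t: 2.87
ee_pos: [503.6, -203.1, 105.3]
orientation: [1.618, 2.198, 0.688]
ft_force: [-0.7, -0.2, 0.8]
width: 48.5
grasp_force: 0.0
[-0.681  0.454  2.148  1.212  0.532 -2.057]
t 2.87 stand [-63.5 -29.6 105.3] F [-0.7 -0.2  0.8] w 48.5 g 0.0
toolx,y,z in stand
 [[-0.014  1.     0.023]
 [ 0.831 -0.001  0.556]
 [ 0.556  0.027 -0.831]]
tool delta mm [-8.7 -2.7 -2. ]
```

```bash
python3 -m creep '{"delta_pos":[[-0.004,-0.0015,-0.001],[-0.005,-0.001,-0.001],[0,0,0],[0,0,0],[0,0,0],[0,0,0],[0,0,0]],"twist":[[0,0,0],[0,0,0],[0,-1.6,0],[-1,0,0],[0,0,0],[0,0,0],[0,0,0]]}';python3 -c "
from h import *
print(np.round(get_obs()['qpos'],3));rep([-32.3,-38.3,56.2])"
```

```text
t: 3.45
ee_pos: [503.0, -213.2, 105.3]
orientation: [1.609, 2.165, 0.679]
ft_force: [1.1, 0.0, 0.1]
width: 48.0
grasp_force: 0.0
[-0.698  0.457  2.158  1.285  0.521 -2.14 ]
t 3.45 stand [-67.  -39.  105.3] F [1.1 0.  0.1] w 48.0 g 0.0
toolx,y,z in stand
 [[ 0.002  1.    -0.001]
 [ 0.821 -0.001  0.572]
 [ 0.572 -0.002 -0.821]]
tool delta mm [ 0.8  0.4 60.1]
```

```bash
python3 -m creep '{"delta_pos":[[0,0,0.01],[0,0,0.01],[0,0,0.01],[0,0,0],[0,0,0]],"twist":[[0,0,0],[0,0,0],[0,0,0],[0,0,0],[0,0,0]]}';python3 -c "
from h import *
print(np.round(get_obs()['qpos'],3));rep([-32.3,-38.3,56.2]);shot('scene','s1');shot('side','d1')
a=load('s1')['im'][195:335,190:350];b=load('d1')['im'][175:345,300:494]
cv2.imwrite('pics/c2.png',np.hstack([cv2.resize(a,(400,350)),cv2.resize(b,(400,350))])[:,:,::-1])"
```

```text
t: 3.87
ee_pos: [519.2, -207.6, 80.2]
orientation: [1.609, 2.166, 0.68]
ft_force: [0.1, -0.0, -1.0]
width: 48.3
grasp_force: 0.0
[-0.664  0.522  2.142  1.389  0.495 -2.227]
t 3.87 stand [-49.9 -38.4  80.2] F [ 0.1 -0.  -1. ] w 48.3 g 0.0
toolx,y,z in stand
 [[ 0.002  1.     0.   ]
 [ 0.821 -0.002  0.571]
 [ 0.571 -0.001 -0.821]]
tool delta mm [ 0.1  0.7 29.8]
```

View pics/c2.png

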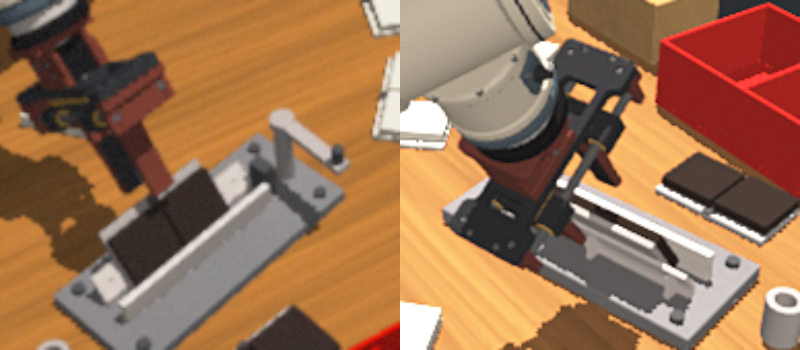

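The fingers straddle the pad's top edge, at scene crop (155,200), with clearance on both sides. I continue down and grip.

```bash
python3 -m creep '{"delta_pos":[[0,0.0005,0.01],[0,0,0.01],[0,0,0.009],[0,0,0],[0,0,0]],"twist":[[0,0,0],[0,0,0],[0,0,0],[0,0,0],[0,0,0]]}';python3 -m creep '{"delta_pos":[[0,0,0],[0,0,0],[0,0,0],[0,0,0],[0,0,0],[0,0,0],[0,0,0],[0,0,0]],"twist":[[0,0,0],[0,0,0],[0,0,0],[0,0,0],[0,0,0],[0,0,0],[0,0,0],[0,0,0]]}' 0;python3 -c "
from h import *
print(np.round(get_obs()['qpos'],3));rep([-32.3,-38.3,56.2])"
```

```text
t: 4.38
ee_pos: [535.2, -202.9, 57.2]
orientation: [1.609, 2.165, 0.68]
ft_force: [-0.2, -0.5, -0.6]
width: 48.3
grasp_force: 0.0
t: 5.05
ee_pos: [535.3, -203.1, 57.1]
orientation: [1.609, 2.165, 0.68]
ft_force: [-3.7, -1.1, 4.4]
width: 16.8
grasp_force: 30.0
[-0.634  0.581  2.121  1.49   0.476 -2.309]
t 5.05 stand [-33.2 -38.7  57.1] F [-3.7 -1.1  4.4] w 16.8 g 30.0
toolx,y,z in stand
 [[ 0.002  1.    -0.001]
 [ 0.82  -0.002  0.572]
 [ 0.572 -0.002 -0.82 ]]
tool delta mm [0.4 0.2 1.2]
```

```bash
python3 - <<'E'
import numpy as np
def tcp(t,l):
    c,s=np.cos(t),np.sin(t);b=np.array([(-17*c-20.6+8*s/c)/2,15.3+l]);return b+45.2*np.array([-s,c])+8.5*np.array([c,s])
th=np.radians(34.9);p=np.array([-33.2,57.1])
for k in range(1,15):
    n=max(np.radians(35-2.5*k),0);q=tcp(n,min(1.5,.5*k));d=q-p
    print(k,np.round([d@[np.cos(th),np.sin(th)],d@[np.sin(th),-np.cos(th)]],2),q.round(1));p,th=q,n
E
```

```text
1 [ 1.75 -0.47] [-32.   58.5]
2 [ 1.87 -0.24] [-30.6  59.7]
3 [ 1.86 -0.22] [-29.1  60.8]
4 [1.63 0.24] [-27.5  61.4]
5 [1.64 0.26] [-25.9  61.8]
6 [1.65 0.29] [-24.3  62.2]
7 [1.67 0.31] [-22.6  62.5]
8 [1.68 0.33] [-20.9  62.7]
9 [1.7  0.34] [-19.2  62.8]
10 [1.72 0.36] [-17.4  62.8]
11 [1.73 0.37] [-15.7  62.7]
12 [1.75 0.39] [-13.9  62.6]
13 [1.76 0.4 ] [-12.1  62.3]
14 [1.78 0.41] [-10.3  62. ]
```

```bash
python3 -m creep '{"delta_pos":[[0,0.0018,-0.0005],[0,0.0019,-0.0002],[0,0.0019,-0.0002],[0,0.0016,0.0002],[0,0.0016,0.0003],[0,0.0017,0.0003],[0,0.0017,0.0003],[0,0,0],[0,0,0]],"twist":[[2.5,0,0],[2.5,0,0],[2.5,0,0],[2.5,0,0],[2.5,0,0],[2.5,0,0],[2.5,0,0],[0,0,0],[0,0,0]]}';python3 -c "
from h import *
print(np.round(get_obs()['qpos'],3));rep([-22.6,-38.7,62.5])"
```

```text
t: 5.8
ee_pos: [545.4, -199.0, 61.8]
orientation: [1.751, 2.361, 0.362]
ft_force: [-2.0, 0.7, -5.7]
width: 17.0
grasp_force: 30.0
[-0.483  0.538  1.978  0.498  0.455 -1.208]
t 5.8 stand [-22.4 -37.8  61.8] F [-2.   0.7 -5.7] w 17.0 g 30.0
toolx,y,z in stand
 [[ 0.     1.     0.001]
 [ 0.954 -0.     0.299]
 [ 0.299  0.001 -0.954]]
tool delta mm [-0.9  0.  -0.8]
```

Good, forces are small. Continuing to upright.

```bash
python3 -m creep '{"delta_pos":[[0,0.0017,0],[0,0.0017,0],[0,0.0017,0.0003],[0,0.0017,0.0004],[0,0.0018,0.0004],[0,0.0018,0.0004],[0,0.0018,0.0004],[0,0,0],[0,0,0]],"twist":[[2.5,0,0],[2.5,0,0],[2.5,0,0],[2.5,0,0],[2.5,0,0],[2.5,0,0],[2.4,0,0],[0,0,0],[0,0,0]]}';python3 -c "
from h import *
print(np.round(get_obs()['qpos'],3));rep([-10,-38.7,60.2])"
```

```text
t: 6.55
ee_pos: [556.9, -195.5, 61.7]
orientation: [-1.872, -2.521, -0.003]
ft_force: [-1.4, 0.3, -4.5]
width: 17.1
grasp_force: 30.0
[-0.359  0.596  1.795  0.003  0.752 -0.655]
t 6.55 stand [-10.3 -37.7  61.7] F [-1.4  0.3 -4.5] w 17.1 g 30.0
toolx,y,z in stand
 [[ 0.001  1.     0.002]
 [ 1.    -0.001  0.001]
 [ 0.001  0.002 -1.   ]]
tool delta mm [-1.   0.3  1.5]
```

```bash
python3 -m creep '{"delta_pos":[[0,0,0.0005],[0,0,0.0005],[0,0,0.0005],[0,0,0],[0,0,0],[0,0,0]],"twist":[[0,0,0],[0,0,0],[0,0,0],[0,0,0],[0,0,0],[0,0,0]]}';python3 -c "
from h import *
rep([-10,0,60.2]);shot('scene','s2');shot('side','d2')
a=load('s2')['im'][195:335,190:350];b=load('d2')['im'][175:345,300:494]
cv2.imwrite('pics/c3.png',np.hstack([cv2.resize(a,(400,350)),cv2.resize(b,(400,350))])[:,:,::-1])"
```

```text
t: 7.05
ee_pos: [557.2, -196.4, 61.1]
orientation: [1.874, 2.521, -0.0]
ft_force: [-0.1, -0.4, -4.1]
width: 16.4
grasp_force: 30.0
t 7.05 stand [-10.2 -38.7  61.1] F [-0.1 -0.4 -4.1] w 16.4 g 30.0
toolx,y,z in stand
 [[ 0.002  1.    -0.   ]
 [ 1.    -0.002 -0.   ]
 [-0.    -0.    -1.   ]]
tool delta mm [38.7  0.1  0.9]
```

View pics/c3.png

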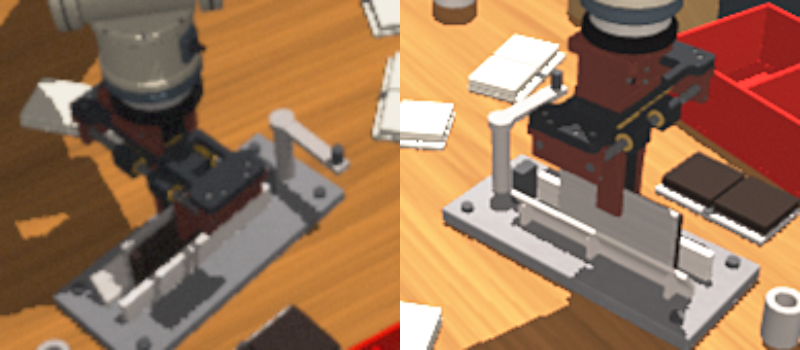

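The pad stands upright in the slot, at side crop (620,230). Now I slide it along +y towards the stop.

```bash
python3 -m creep '{"delta_pos":[[0.008,0,0],[0.008,0,0],[0.008,0,0],[0.007,0,0],[0.003,0,0],[0.001,0,0],[0.001,0,0],[0.001,0,0],[0,0,0],[0,0,0]],"twist":[[0,0,0],[0,0,0],[0,0,0],[0,0,0],[0,0,0],[0,0,0],[0,0,0],[0,0,0],[0,0,0],[0,0,0]]}';python3 -c "
from h import *
rep([-10,0,60.2])"
```

```text
t: 7.98
ee_pos: [546.8, -161.1, 61.0]
orientation: [1.874, 2.521, -0.001]
ft_force: [0.5, -0.2, -4.2]
width: 16.6
grasp_force: 30.0
t 7.98 stand [-10.   -1.8  61. ] F [ 0.5 -0.2 -4.2] w 16.6 g 30.0
toolx,y,z in stand
 [[ 0.002  1.    -0.   ]
 [ 1.    -0.002 -0.   ]
 [-0.    -0.    -1.   ]]
tool delta mm [ 1.8 -0.   0.8]
```

```bash
for i in 1 2 3 4; do python3 -m creep '{"delta_pos":[[0.0005,0,0],[0.0005,0,0],[0,0,0],[0,0,0]],"twist":[[0,0,0],[0,0,0],[0,0,0],[0,0,0]]}' >/dev/null;python3 -c "
from h import *
o=get_obs();print(st(o['ee_pos']).round(1),np.round(o['ft_force'],1))"; done
```

```text
[-10.1  -0.7  61. ] [-0.1 -0.6 -4.3]
[-10.    0.4  61. ] [-0.4 -0.1 -4.6]
[-9.8  0.7 61.2] [ 0.6 -4.7 -4.6]
[-9.7  0.8 61.4] [ 0.2 -7.8 -3.9]
```

The pad has touched the stop, with −y force rising. I lower it onto the floor.

```bash
for i in 1 2 3 ; do python3 -m creep '{"delta_pos":[[0,0,0.0005],[0,0,0.0003],[0,0,0]],"twist":[[0,0,0],[0,0,0],[0,0,0]]}' >/dev/null;python3 -c "
from h import *
o=get_obs();print(st(o['ee_pos']).round(1),np.round(o['ft_force'],1))"; done
```

```text
[-9.4  0.7 60.9] [ 0.7 -8.1 -1.8]
[-9.3  0.6 60.6] [-0.7 -7.8  2.9]
[-9.2  0.5 60.5] [-3.5 -7.5  9.9]
```

```bash
python3 -m creep '{"delta_pos":[[0,0,0],[0,0,0],[0,0,0],[0,0,0],[0,0,-0.01],[0,0,-0.02],[0,0,-0.025],[0,0,-0.025],[0,0,-0.02],[0,0,0],[0,0,0]],"twist":[[0,0,0],[0,0,0],[0,0,0],[0,0,0],[0,0,0],[0,0,0],[0,0,0],[0,0,0],[0,0,0],[0,0,0],[0,0,0]]}' 0.5;python3 -c "
from h import *
rep();shot('wrist','w3');shot('scene','s3')
S=st(cloud(load('w3')));x,y,z=S[...,0],S[...,1],S[...,2]
m=(x>-30)&(x<5)&(y<58)&(y>-80)&(z>65)&(z<95);print('pad top',m.sum(),np.percentile(S[m],[1,50,99],axis=0).round(1))
m=(z>105)&(z<118)&(abs(y-90)<60)&(x>30)&(x<100);print('pin',m.sum(),np.median(S[m],0).round(1))
a=load('w3')['im'];b=load('s3')['im'][195:335,190:350]
cv2.imwrite('pics/c4.png',np.hstack([cv2.resize(a,(400,300)),cv2.resize(b,(343,300))])[:,:,::-1])"
```

```text
t: 10.98
ee_pos: [546.3, -157.1, 160.1]
orientation: [1.872, 2.519, 0.001]
ft_force: [-0.2, 0.4, 0.2]
width: 44.6
grasp_force: 0.0
t 10.98 stand [ -9.3   2.1 160.1] F [-0.2  0.4  0.2] w 44.6 g 0.0
toolx,y,z in stand
 [[ 0.002  1.    -0.002]
 [ 1.    -0.002  0.002]
 [ 0.002 -0.002 -1.   ]]
pad top 3675 [[-17.9 -57.   71.3]
 [-10.1   5.4  75.7]
 [ -1.3  57.2  84.5]]
pin 466 [ 66.2  90.8 113.5]
```

View pics/c4.png

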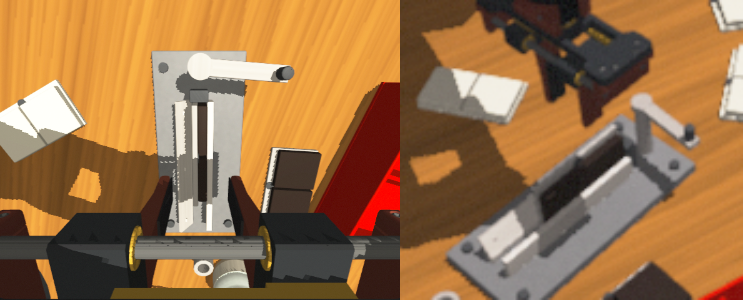

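The pad stands upright against the stop and the keeper is open, with the pin at stand (66,91). Next I turn the tool so its closing axis follows the pin's tangent, and straddle the pin.

```bash
python3 -m creep '{"delta_pos":[[0.022,0.019,0],[0.022,0.019,0],[0.022,0.019,0],[0.022,0.019,0],[0,0,0],[0,0,0],[0,0,0],[0,0,0],[0,0,0],[0,0,0],[0,0,0],[0,0,0],[0,0,0],[0,0,0],[0,0,0],[0,0,0],[0,0,0],[0,0,0],[0,0,0],[0,0,0]],"twist":[[0,0,0],[0,0,0],[0,0,0],[0,0,0],[0,0,-6],[0,0,-6],[0,0,-6],[0,0,-6],[0,0,-6],[0,0,-6],[0,0,-6],[0,0,-6],[0,0,-6],[0,0,-6],[0,0,-6],[0,0,-6],[0,0,-6],[0,0,-7],[0,0,0],[0,0,0]]}' 0.35;python3 -c "
from h import *
print(np.round(get_obs()['qpos'],2));rep([66.2,90.8,99])
P=camera_params('wrist')"
```

```text
t: 12.75
ee_pos: [592.2, -50.7, 157.2]
orientation: [0.316, -3.123, -0.0]
ft_force: [-0.5, -0.2, 0.2]
width: 30.8
grasp_force: 0.0
[-0.11  0.46  1.74 -0.    0.94 -1.88]
t 12.75 stand [ 65.5  90.6 157.2] F [-0.5 -0.2  0.2] w 30.8 g 0.0
toolx,y,z in stand
 [[-0.996  0.093  0.003]
 [ 0.093  0.996  0.   ]
 [-0.003  0.001 -1.   ]]
tool delta mm [-0.9  0.3 58.2]
```

```bash
python3 -m creep '{"delta_pos":[[-0.001,0,0.012],[0,0,0.012],[0,0,0.012],[0,0,0.011],[0,0,0.005],[0,0,0.005],[0,0,0],[0,0,0]],"twist":[[0,0,0],[0,0,0],[0,0,0],[0,0,0],[0,0,0],[0,0,0],[0,0,0],[0,0,0]]}';python3 -c "
from h import *
rep([66.2,90.8,99])
c=np.array([-8.5,97]);P=np.array([66.2,90.8])
p=P;f0=np.radians(85.3)
for k in range(1,18):
    f=f0-np.radians(5)*k; q=c+75.5*np.array([np.sin(f),-np.cos(f)]);d=q-p;g=f+np.radians(5)
    print(round(np.degrees(f),1),np.round([d@[-np.sin(g),np.cos(g)],d@[np.cos(g),np.sin(g)]],2));p=q
"
```

```text
t: 13.42
ee_pos: [593.9, -50.7, 101.4]
orientation: [0.322, -3.124, 0.001]
ft_force: [-0.3, 0.3, 0.8]
width: 30.6
grasp_force: 0.0
t 13.42 stand [ 67.2  90.1 101.4] F [-0.3  0.3  0.8] w 30.6 g 0.0
toolx,y,z in stand
 [[-0.996  0.089  0.001]
 [ 0.089  0.996 -0.   ]
 [-0.001 -0.    -1.   ]]
tool delta mm [1.  0.6 2.4]
80.3 [-0.26 -6.52]
75.3 [ 0.29 -6.58]
70.3 [ 0.29 -6.58]
65.3 [ 0.29 -6.58]
60.3 [ 0.29 -6.58]
55.3 [ 0.29 -6.58]
50.3 [ 0.29 -6.58]
45.3 [ 0.29 -6.58]
40.3 [ 0.29 -6.58]
35.3 [ 0.29 -6.58]
30.3 [ 0.29 -6.58]
25.3 [ 0.29 -6.58]
20.3 [ 0.29 -6.58]
15.3 [ 0.29 -6.58]
10.3 [ 0.29 -6.58]
5.3 [ 0.29 -6.58]
0.3 [ 0.29 -6.58]
```

```bash
python3 -m creep '{"delta_pos":[[0.0005,-0.006,0.001],[0.0003,-0.0066,0],[0.0003,-0.0066,0],[0.0003,-0.0066,0],[0.0003,-0.0066,0],[0.0003,-0.0066,0],[0.0003,-0.0066,0],[0.0003,-0.0066,0],[0,0,0]],"twist":[[0,0,5],[0,0,5],[0,0,5],[0,0,5],[0,0,5],[0,0,5],[0,0,5],[0,0,5],[0,0,0]]}';python3 -c "
from h import *
rep();print(st(get_obs()['ee_pos'])[:2]-[-8.5,97])"
```

```text
t: 14.17
ee_pos: [586.3, -102.2, 101.4]
orientation: [0.772, 3.044, -0.001]
ft_force: [0.4, -0.8, 0.1]
width: 30.4
grasp_force: 0.0
t 14.17 stand [ 45.   43.  101.4] F [ 0.4 -0.8  0.1] w 30.4 g 0.0
toolx,y,z in stand
 [[-0.703  0.711 -0.001]
 [ 0.711  0.703 -0.   ]
 [ 0.001 -0.001 -1.   ]]
[ 53.45909111 -54.04132928]
```

```bash
python3 -m creep '{"delta_pos":[[0.0003,-0.0066,0],[0.0003,-0.0066,0],[0.0003,-0.0066,0],[0.0003,-0.0066,0],[0.0003,-0.0066,0],[0.0003,-0.0066,0],[0.0003,-0.0066,0],[0.0003,-0.0066,0],[0,0,0]],"twist":[[0,0,5],[0,0,5],[0,0,5],[0,0,5],[0,0,5],[0,0,5],[0,0,5],[0,0,5],[0,0,0]]}';python3 -c "
from h import *
rep();print(st(get_obs()['ee_pos'])[:2]-[-8.5,97]);shot('scene','s4');shot('wrist','w4')
a=load('w4')['im'];b=load('s4')['im'][175:335,190:370]
cv2.imwrite('pics/c5.png',np.hstack([cv2.resize(a,(400,300)),cv2.resize(b,(338,300))])[:,:,::-1])"
```

```text
t: 14.92
ee_pos: [547.0, -136.0, 101.1]
orientation: [1.763, 2.6, -0.001]
ft_force: [0.3, -0.5, 0.7]
width: 30.8
grasp_force: 0.0
t 14.92 stand [ -2.5  22.1 101.1] F [ 0.3 -0.5  0.7] w 30.8 g 0.0
toolx,y,z in stand
 [[-0.084  0.996 -0.001]
 [ 0.996  0.084 -0.   ]
 [-0.    -0.001 -1.   ]]
[  6.0304421  -74.89483998]
```

View pics/c5.png

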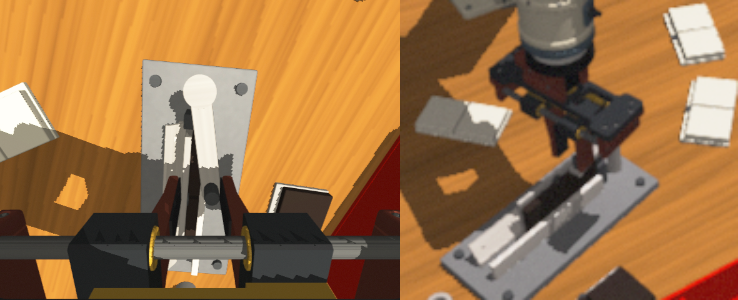

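The arm follows with the pin against the right finger, at wrist crop (211,190). I push the last bit to the hard stop.

```bash
python3 -m creep '{"delta_pos":[[0.0002,-0.006,0],[0,-0.003,0],[0,-0.003,0],[0,0,0],[0,0,0]],"twist":[[0,0,4.8],[0,0,0],[0,0,0],[0,0,0],[0,0,0]]}' >/dev/null; for i in 1 2 3 4 5; do python3 -c "
from h import *
o=get_obs();print(st(o['ee_pos']).round(1),np.round(o['ft_force'],1))";  python3 -m creep '{"delta_pos":[[0,-0.0005,0],[0,-0.0005,0],[0,0,0]],"twist":[[0,0,0],[0,0,0],[0,0,0]]}' >/dev/null; done; python3 -c "
from h import *
rep()"
```

```text
[-14.   21.9 100.6] [ 0.5 -0.3 -0.3]
[-15.   21.8 100.6] [ 1.  -0.6  0.2]
[-16.1  21.8 100.6] [ 0.  -0.5  0.2]
[-17.2  21.9 100.6] [-0.1  0.1  0.9]
[-18.2  21.8 100.6] [ 0.1  0.1 -0.4]
t 16.68 stand [-18.6  21.8 100.7] F [ 2.3  1.5 -2.3] w 31.0 g 1.7
toolx,y,z in stand
 [[-0.001  1.    -0.001]
 [ 1.     0.001  0.001]
 [ 0.001 -0.001 -1.   ]]
```

```bash
for i in 1 2; do python3 -m creep '{"delta_pos":[[0,-0.0005,0],[0,-0.0005,0],[0,0,0]],"twist":[[0,0,0],[0,0,0],[0,0,0]]}' >/dev/null;  python3 -c "
from h import *
o=get_obs();print(st(o['ee_pos']).round(1),np.round(o['ft_force'],1))"; done
python3 -m creep '{"delta_pos":[[0,0.002,0],[0,0.004,0],[0,0.003,0],[0,0,-0.01],[0,0,-0.02],[0,0,-0.025],[0,0,-0.025],[0,0,-0.02],[0,0,0],[0,0,0]],"twist":[[0,0,0],[0,0,0],[0,0,0],[0,0,0],[0,0,0],[0,0,0],[0,0,0],[0,0,0],[0,0,0],[0,0,0]]}'
python3 - <<'E'
from h import *
rep();shot('wrist','w5');shot('scene','s5');shot('side','d5')
for f in('w5','s5','d5'):
    S=st(cloud(load(f)));x,y,z=S[...,0],S[...,1],S[...,2]
    m=(z>105)&(z<118)&(abs(x)<40)&(abs(y-20)<25);print(f,'pin',m.sum(),np.median(S[m],0).round(1) if m.any() else '')
    m=(x>-30)&(x<10)&(y<80)&(y>-80)&(z>79)&(z<86);print('pad top',m.sum(),np.percentile(S[m],[2,50,98],axis=0).round(1) if m.any() else '')
a=load('w5')['im'];b=load('d5')['im'][175:345,300:494]
cv2.imwrite('pics/c6.png',np.hstack([cv2.resize(a,(400,300)),cv2.resize(b,(343,300))])[:,:,::-1])
E
```

```text
[-18.7  21.8 100.7] [ 7.   4.2 -4.6]
[-18.9  21.7 100.8] [ 8.8  7.3 -5.5]
t: 18.02
ee_pos: [538.4, -139.2, 202.2]
orientation: [1.868, 2.523, 0.0]
ft_force: [-0.2, 0.0, 0.1]
width: 30.4
grasp_force: 0.0
t 18.02 stand [-11.7  21.5 202.2] F [-0.2  0.   0.1] w 30.4 g 0.0
toolx,y,z in stand
 [[-0.001  1.    -0.002]
 [ 1.     0.001  0.002]
 [ 0.002 -0.002 -1.   ]]
w5 pin 233 [ -9.   21.5 113.4]
pad top 586 [[-17.9 -57.5  81.5]
 [-15.2 -17.8  83.1]
 [-11.8  55.6  84.5]]
s5 pin 26 [ -8.1  17.4 112.9]
pad top 113 [[-19.5 -59.6  79.1]
 [-15.1 -21.4  82.5]
 [ -3.1  45.4  85.6]]
d5 pin 41 [-10.6  15.9 111.9]
pad top 223 [[-18.6 -60.7  79.2]
 [-15.7  -4.7  82.4]
 [-10.7  55.1  84.8]]
```

View pics/c6.png

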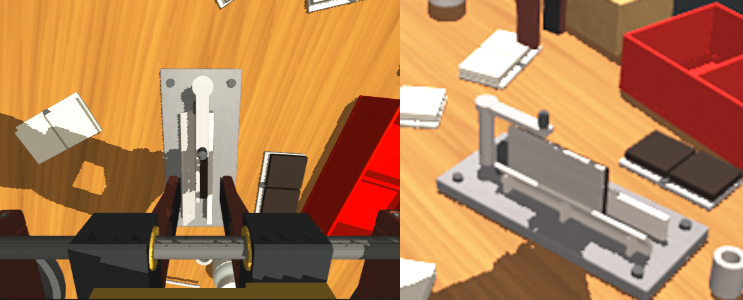

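The keeper is closed, with the pin at stand x ≈ −9 mm. The pad is upright with its top at z ≈ 83 mm and home against the stop, and the robot is clear of everything.

```bash
python3 -c "
from workcell import close_job
print(close_job())"
```

```text
the job is handed in; nothing more can be done
None
```

I handed the job in at about 18 s of robot time: the last views show the pad upright in the slot against the end stop, the keeper closed over it to its hard stop, and the robot clear, though the judge returned no verdict.

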